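# Draw a mixing spatula out through the narrow mouth of a draining box

## Task

The black-handled mixing spatula lies in the draining box, and it is longer than the opening between the box's two fixed covers. Take it by the handle, tilt it and draw it out through the opening, handle end first, without forcing it against the covers, and finish while still holding it in the gripper, motionless over the box, with both its ends more than 4 cm above the covers. Leave the mirror, the thin spatula and the cotton roll lying beside the box where they are.

Things in the scene. Friction and masses are not known exactly. Their poses are not given: they have to be found in the camera images.
- drain_box: steel draining box, fixed, 240 (x) by 158 (y) mm outside, 65 mm high with its two white covers. Origin: centre of its underside; z up, x along it, to the robot's right (yaw -1.57 +- 0.35). Walls 4 mm. The mouth between the covers runs from x = -9 to 91 mm and y = -75 to 75 mm; below the covers it is hollow from x = -116 to 116 mm
- box_floor (a point): point on the top of the box's floor under the middle of the mouth: x = 41, y = 0, z = 4 mm in the box frame, axes as the box. Two rails across the floor, 6 mm wide, tops at z = 14 mm of the box frame, at x = 10 and 82 mm of the box frame, carry the spatula's handle
- wide_cover: wide white cover, 3 mm thick, fixed over the left end of the box: x = -120 to -9 mm, underside z = 62 mm, top z = 65 mm of the box frame; its origin is the box's origin
- narrow_cover: narrow white cover, 3 mm thick, fixed over the right end of the box: x = 91 to 120 mm, underside z = 62 mm, top z = 65 mm of the box frame; its origin is the box's origin
- spatula_mid (a point): middle of the mixing spatula (180 mm long, 45 g) at half its handle's height, 5 mm above the rails. x points along it to the handle's end, z up. Black handle 12 mm wide (y), 10 mm high, x = -15 to 90 mm; steel neck; steel blade 24 mm wide, 2.5 mm thick, x = -28 to -90 mm. It lies along the box within 0.08 rad, its middle about 16 mm from the box's origin along x
- handle_end (a point): end of the spatula's handle, on its axis, 90 mm from the middle; at first about 15 mm under the narrow cover
- blade_end (a point): end of the spatula's blade, on its axis, 90 mm from the middle; at first under the wide cover, about 42 mm from the wall at the box's left end
- mirror: steel dental mirror, 147 x 22 x 7 mm, lying on the worktop behind the box; origin at the centre of its underside; not to be disturbed
- thin_spatula: thin steel cement spatula, 153 x 10 x 6 mm, lying on the worktop to the left of the box; origin at the centre of its underside; not to be disturbed
- cotton_roll: white cotton roll, 11 x 36 x 11 mm, lying on the worktop in front of the box; origin at the centre of its underside; not to be disturbed

How it is judged:
On the way:
1. the handle's end is up through the mouth while the blade's end is still inside the box (z of handle_end in the frame of drain_box above 0.08 m and z of blade_end in the frame of drain_box below 0.06 m and horizontal distance between spatula_mid and drain_box below 0.12 m), for 0.1 s.
At the end, for the whole second after the job is handed in: the spatula is held in the fingers, still, over the box (its middle within 25 cm of the box's centre, seen from above), both its ends at least 40 mm above the covers (105 mm above the worktop); mirror, thin spatula and cotton roll are within 30 mm of where they lay (height (world z) of each of handle_end, blade_end above 0.105 m and horizontal distance between spatula_mid and drain_box below 0.25 m and contact force between the fingers and spatula above 0.5 N and linear speed of spatula below 0.03 m/s and angular speed of spatula below 0.3 rad/s and distance of each of mirror, thin_spatula, cotton_roll from where it was at the start of the episode below 0.03 m); the arm keeps its last pose, push and grip.
It fails at once if the spatula is forced against a cover (over 15 N) (contact force between spatula and wide_cover above 15 N or contact force between spatula and narrow_cover above 15 N).
It fails at once if the mirror, thin spatula or cotton roll is pushed more than 30 mm (distance of any of mirror, thin_spatula, cotton_roll from where it was at the start of the episode above 0.03 m).
It also fails if it takes over 42 s, if anything falls off the work surface, if the arm or the gripper's body presses on something with over 40 N, if the wrist force passes 120 N, or if a joint passes its speed limit or range.

## Robot

A 6-joint arm with a two-finger parallel gripper is mounted at the origin on a cart in front of the work surface, level with it; the furniture and walls round the work are solid. World frame = base frame: x ahead of the robot, y to its left, z up, the work surface at z = 0. Lengths are in m, angles in rad, forces in N, time in s.
With the tool pointing down it reaches from about 0.275 to 0.85 m from the base axis. Payload 5.2 kg.
Tool frame: the origin (TCP) lies on the front face of the gripper's body, between the roots of the fingers; the fingertips stand 73 mm ahead of it and the grasp point (between the pads) lies 54 mm ahead of it; y points along the fingers, z is the direction in which the jaws open and shut, and the axes are right-handed (so a half turn about y gives the same grasp; the last joint's range is limited). The gripper opens to 85 mm and grips with 20 to 120 N. Pads are 22 mm wide; open, the fingers measure 114 mm over their backs; the gripper's body (76 mm by 85 mm) begins 54 mm behind the grasp point. The pads swing forward as they close: fully open they stand 13 mm farther back than shut.
Start: joints at [1.033, 0.259, 1.535, -0, 1.348, -0.203], TCP at [0.181, 0.519, 0.304] pointing down, gripper open.
Joint ranges: [-3.14, 3.14], [-0.91, 2.08], [0.19, 2.58], [-1.22, 4.36], [0.22, 2.71], [-3.12, 3.12]. Speed limits (rad/s): [2.57, 2.57, 3.14, 3.14, 3.14, 3.14].

## Interface

Orientations are given as a unit quaternion [x, y, z, w].
In Python, from workcell import ctrl gives the robot as it stands. The module is installed in compiled form; this text tells all that it offers.
- The arm moves only by the tool step_arm, never from a script. Its argument "rows" is a list of rows, each a list of 2 entries, a list of its own where there are three numbers: the shift along the tool's x, y, z in cm, then the turn, a rotation vector about the tool's x, y, z in degrees. In form: [[[dx, dy, dz], [wx, wy, wz]], ...]. A call has 1 to 5 rows; each row is the pose to reach, as a shift and turn from the pose measured when the call began, along the tool's axes at that moment; what a row does not reach only later rows make up. A row lasts 1/12 s, in which the tool goes at most 41.7 mm and 7.16 degrees, less where a joint would pass 70% of its speed; a pose out of reach is approached as far as the arm can. A call with a gripper value outside its range is refused whole. "gripper" is the opening, from -1 (shut) to 1 (fully open), set as the call begins (left out, the last holds). The fingers move at their own pace and stop on an object; the grip force is fixed at half the most. Time passes only in rows, so rows that repeat a pose let the fingers close. It gives the time, the measured TCP pose, the force and the opening at its end, in the units of the state.
- ctrl.get_obs(): the state, without advancing time (a new reading comes with each control period).
- ctrl.capture(name): name is "scene" or "top"; returns a dict with "color" (400x640x3 uint8, red, green, blue), "intrinsics" (3x3 intrinsics, pixels), "view" (4x4, takes a point from world to camera coordinates). Camera axes: x right, y up, looking along -z (the intrinsics and any distortion apply to the point x, -y, -z); pixel columns grow to the right and rows downward; lengths in m; the calibration is good to about 2 mm. A picture is of the moment at which its call begins. There is no depth.
- ctrl.sign_off(): hands the job in, once; it reports no verdict.
The state is a dict: "clock": time; "joint_positions": joint angles; "dq": joint speeds; "joint_efforts": joint torques, N m; "tcp_pos": TCP position; "eef_rot": TCP orientation; "force": force on the tool from outside, world axes, zero at the start; "wrist_torque": the same for the moment, N m; "width": finger opening in m.
Only numpy, scipy, OpenCV 4.12 (cv2) and the standard library are available. Lean on these libraries where they do the work, as an engineer would, in place of code of your own. Each camera call takes 0.05 s, during which the arm holds its last target. There are 200 camera calls.

## Working session

There is one attempt and no reset: what is moved stays moved. The work goes in short steps, Python scripts to look and compute and a tool call to move; the robot and the scene stay as the last step left them, time stands still between calls to the robot, and variables do not carry over. Pictures are saved under pics/ and viewed, about 8 in all and at most 12, crops included, and the job is handed in when it is done.

Besides the shell and the picture viewer there is one more tool, called after "Emit:" by a JSON object that holds its "api" and its "payload", one argument or row to a line. step_arm: Moves the arm, as the interface text tells. Its arguments: {"type":"object","properties":{"rows":{"type":"array","items":{"type":"array"}},"gripper":{"type":"number"}},"required":["rows"]}

```bash
mkdir -p pics; python3 - <<'E'
from workcell import ctrl
import cv2,numpy as np
o=ctrl.get_obs(); print(o)
for n in("top","scene"):
    c=ctrl.capture(n); cv2.imwrite(f"pics/{n}0.png",c["color"][:,:,::-1]); print(n,c["intrinsics"],c["view"].round(4).tolist(),c.keys())
E
```

```text
{'clock': 0.0, 'joint_positions': array([ 1.03317363e+00,  2.59352496e-01,  1.53613532e+00, -2.42509334e-05,
        1.34798723e+00, -2.02827472e-01]), 'dq': array([ 0.00065639, -0.00150822, -0.00127442, -0.00037845, -0.0007837 ,
        0.00210533]), 'joint_efforts': array([-2.06490149e-03, -4.46024680e+01, -2.90577042e+01, -5.65353039e-04,
        1.16177509e-02, -1.01369298e-05]), 'tcp_pos': array([0.18049774, 0.51909846, 0.30304849]), 'eef_rot': array([ 0.6978461 , -0.11804703,  0.11758101, -0.69659919]), 'force': array([-0.03255331,  0.12119107,  0.32261128]), 'wrist_torque': array([ 0.03135747,  0.06213321, -0.01852631]), 'width': 0.08568765225099188}
top [[404.50719065   0.         322.94117726]
 [  0.         404.50719065 196.91940656]
 [  0.           0.           1.        ]] [[0.0167, -0.9998, -0.0148, 0.1582], [0.9937, 0.0149, 0.1113, -0.4924], [-0.1111, -0.0166, 0.9937, -0.859], [0.0, 0.0, 0.0, 1.0]] dict_keys(['color', 'intrinsics', 'view'])
scene [[466.99754548   0.         318.68164354]
 [  0.         466.99754548 198.36606331]
 [  0.           0.           1.        ]] [[0.5227, -0.8525, 0.0098, -0.122], [0.5633, 0.3539, 0.7466, -0.3622], [-0.64, -0.3847, 0.6652, -0.4802], [0.0, 0.0, 0.0, 1.0]] dict_keys(['color', 'intrinsics', 'view'])
```

View pics/top0.png

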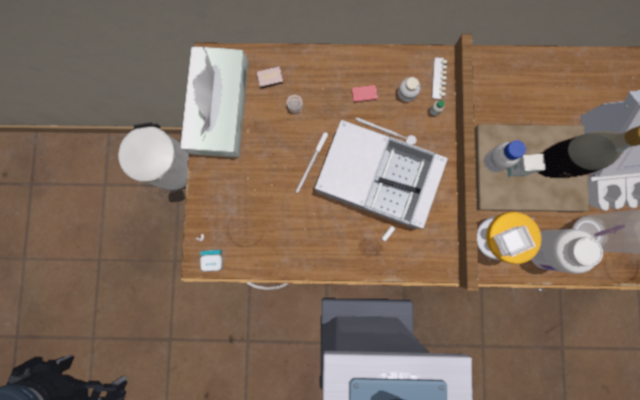

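View pics/scene0.png

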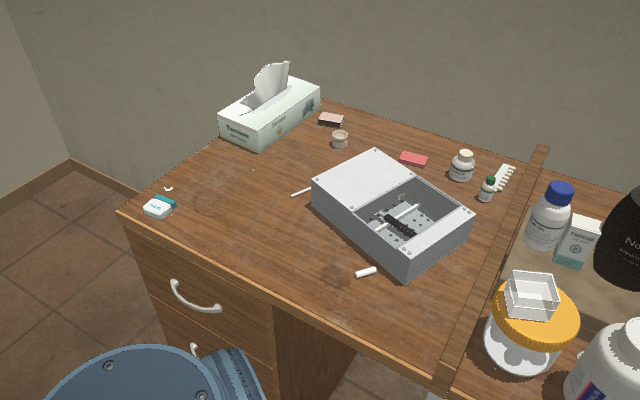

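```bash
python3 - <<'E'
import cv2,numpy as np
a=cv2.imread("pics/top0.png")[110:240,300:460]; b=cv2.imread("pics/scene0.png")[140:285,300:485]
cv2.imwrite("pics/topc.png",cv2.resize(a,None,fx=5,fy=5,interpolation=cv2.INTER_CUBIC)[:600])
cv2.imwrite("pics/scc.png",cv2.resize(b,None,fx=4,fy=4,interpolation=cv2.INTER_CUBIC)[:600])
E
```

```text
(no output)
```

View pics/topc.png

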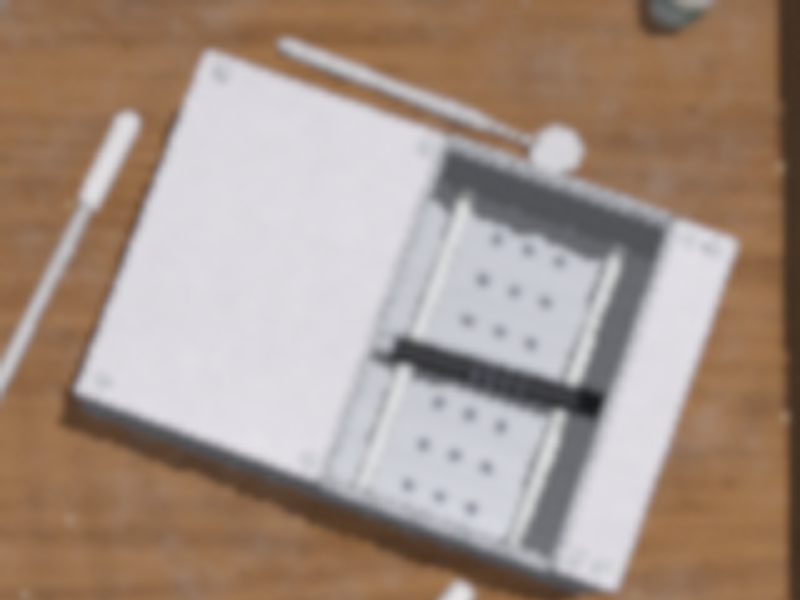

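View pics/scc.png

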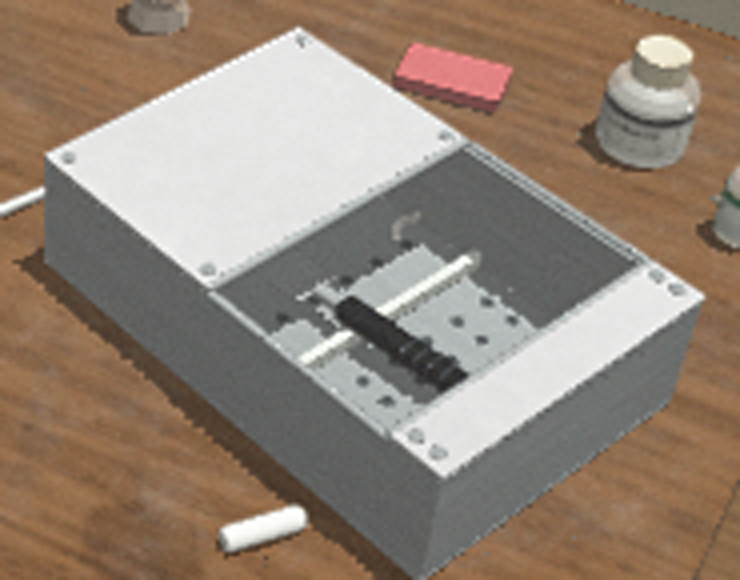

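```bash
cat > h.py <<'E'
import numpy as np
from scipy.optimize import least_squares
from scipy.spatial.transform import Rotation as R
K={"top":(404.507,322.941,196.919),"scene":(466.998,318.682,198.366)}
V={"top":np.array([[0.0167,-0.9998,-0.0148,0.1582],[0.9937,0.0149,0.1113,-0.4924],[-0.1111,-0.0166,0.9937,-0.859]]),
"scene":np.array([[0.5227,-0.8525,0.0098,-0.122],[0.5633,0.3539,0.7466,-0.3622],[-0.64,-0.3847,0.6652,-0.4802]])}
def proj(n,p):
    f,cx,cy=K[n]; c=np.atleast_2d(p)@V[n][:,:3].T+V[n][:,3]
    return np.c_[cx+f*c[:,0]/-c[:,2], cy-f*c[:,1]/-c[:,2]]
def unproj(n,uv,z):
    return least_squares(lambda q:proj(n,[q[0],q[1],z])[0]-uv,[.5,0]).x
def box2w(b,p):
    return R.from_euler('z',b[2]).apply(np.atleast_2d(p))+[b[0],b[1],0]
E
python3 - <<'E'
from h import *
T=lambda x,y:(300+(x+.5)/5-.5,110+(y+.5)/5-.5); S=lambda x,y:(300+(x+.5)/4-.5,140+(y+.5)/4-.5)
c=[(-.12,.079,.065),(.12,.079,.065),(.12,-.079,.065),(-.12,-.079,.065)]
t=np.array([T(*p) for p in[(207,50),(738,240),(615,590),(78,392)]]); s=np.array([S(*p) for p in[(298,28),(703,295),(440,475),(45,155)]])
f=lambda b:np.r_[(proj("top",box2w(b,c))-t).ravel(),(proj("scene",box2w(b,c))-s).ravel()]
for nm,sl in(("both",slice(None)),("top",slice(0,8)),("scene",slice(8,None))):
    r=least_squares(lambda b:f(b)[sl],[.5,0,-1.8]); print(nm,r.x,r.fun.round(2))
    if nm=="both":b=r.x
Ri=R.from_euler('z',-b[2])
for nm,q in(("top",T(398,350)),("top",T(602,404)),("scene",S(343,308)),("scene",S(465,375))):
    w=unproj(nm,q,.024 if 1 else 0); print(nm,w,Ri.apply([*(w-b[:2]),0])[:2])
E
```

```text
both [ 0.53869965  0.04451514 -1.91401978] [-0.72 -0.   -0.58  0.35 -0.45  0.37 -0.98 -0.13  0.56 -0.23  1.04  0.04
  0.78  0.51 -0.35 -0.12]
top [ 0.53903942  0.0430738  -1.91206432] [-0.16 -0.07  0.06  0.07  0.35  0.13 -0.26 -0.15]
scene [ 0.53861952  0.04543123 -1.91520384] [ 0.2  -0.36  0.47 -0.07  0.07  0.31 -0.78 -0.33]
top [0.53075458 0.04226497] [ 0.00479264 -0.00672444]
top [ 0.50799185 -0.04742372] [0.09691043 0.0020229 ]
scene [0.52717498 0.04331686] [ 0.00500672 -0.01044924]
scene [ 0.51755797 -0.01800763] [0.06599081 0.00113185]
```

```bash
cat >> h.py <<'E'
b=np.array([0.5388,0.0443,-1.9136])
Rb=R.from_euler('z',b[2])
def w2box(p): return Rb.inv().apply(np.atleast_2d(p)-[b[0],b[1],0])
def delta(o,pos,rot):
    Rt=R.from_quat(o["eef_rot"])
    return (Rt.inv().apply(pos-o["tcp_pos"])*100).round(2),np.degrees((Rt.inv()*rot).as_rotvec()).round(2)
E
python3 - <<'E'
from h import *
import cv2
from workcell import ctrl
for n,(r0,r1,c0,c1) in(("top",(172,196,374,424)),("scene",(208,240,378,420))):
    g=cv2.cvtColor(cv2.imread(f"pics/{n}0.png"),cv2.COLOR_BGR2GRAY)
    m=np.zeros_like(g); m[r0:r1,c0:c1]=g[r0:r1,c0:c1]<60
    k,l,st,ce=cv2.connectedComponentsWithStats(m); i=1+st[1:,4].argmax(); ys,xs=np.where(l==i)
    p=np.array([[*unproj(n,(x,y),.019),.019] for x,y in zip(xs,ys)]); q=w2box(p)[:,:2]
    vx,vy,x0,y0=cv2.fitLine(q.astype(np.float32),cv2.DIST_HUBER,0,.001,.001).ravel()
    print(n,st[i],"slope",vy/vx,"y at x=46mm",y0+vy/vx*(.046-x0),"x range",q[:,0].min(),q[:,0].max(),"width",np.ptp((q-[x0,y0])@[-vy,vx]))
o=ctrl.get_obs(); print(R.from_quat(o["eef_rot"]).as_matrix().round(3))
E
```

```text
top [405 188  15   5  35] slope 0.24291664 y at x=46mm -0.009787477 x range 0.06477633790976652 0.09594717213567407 width 0.009419799340295324
scene [384 214  32  24 201] slope 0.013119377 y at x=46mm -0.004404999 x range -0.0015369381401083794 0.06311342971889868 width 0.01870257734346953
[[ 0.944 -0.001  0.329]
 [-0.329 -0.001  0.944]
 [-0.    -1.    -0.002]]
```

```bash
python3 - <<'E'
from h import *
import cv2
g=cv2.cvtColor(cv2.imread("pics/top0.png"),cv2.COLOR_BGR2GRAY)
print(g[174:196,374:424:3])
for n,(r0,r1,c0,c1),z in(("top",(174,196,376,422),.02),("scene",(208,240,378,420),.02)):
  g=cv2.cvtColor(cv2.imread(f"pics/{n}0.png"),cv2.COLOR_BGR2GRAY)
  for th in(45,60,75,90):
    m=np.zeros_like(g); m[r0:r1,c0:c1]=g[r0:r1,c0:c1]<th
    k,l,st,ce=cv2.connectedComponentsWithStats(m,connectivity=8); i=1+st[1:,4].argmax(); ys,xs=np.where(l==i)
    p=np.array([[*unproj(n,(x,y),z),z] for x,y in zip(xs,ys)]); q=w2box(p)[:,:2]
    vx,vy,x0,y0=cv2.fitLine(q.astype(np.float32),cv2.DIST_HUBER,0,.001,.001).ravel()
    print(n,th,st[i],"slope",vy/vx,"y46",y0+vy/vx*(.046-x0),"x",q[:,0].min(),q[:,0].max(),np.ptp((q-[x0,y0])@[-vy,vx]))
E
```

```text
[[205 191 200 202 201 202 176 191 199 201 204 203 203 204 191 184 105]
 [202 191 193 209 201 203 192 197 190 193 204 204 203 203 185 167 107]
 [199 182 170 208 201 203 201 202 186 187 201 203 204 204 186 146 106]
 [193 181 126 181 193 202 203 204 194 194 195 195 205 204 192 138 106]
 [186 182  78 124 160 193 201 204 202 201 190 185 204 202 199 133 105]
 [174 165  62  72 103 161 189 200 204 204 194 187 204 196 205 122 106]
 [154 128  62  62  65 105 152 183 200 204 201 197 204 185 210 112 106]
 [148  97  61  61  62  66  94 143 184 200 204 203 205 178 210 108 107]
 [171 111 114  62  59  63  64  93 144 179 199 205 205 178 203 107 108]
 [191 152 176  86  56  59  63  73  94 136 173 197 205 173 191 107 110]
 [198 182 205 107  76  58  54  74  74  89 123 166 197 175 179 106 115]
 [200 194 214 135 101  80  58  73  73  70  80 108 164 177 157 106 125]
 [200 195 214 176 135 124  90  72  72  71  69  67 105 152 125 104 139]
 [201 188 213 198 177 173 133  93  75  67  69  63  67 100  85  96 154]
 [202 181 213 202 195 195 177 134  95  70  66  61  62  66  47  71 166]
 [202 188 209 202 189 194 198 178 1
[... 793 characters left out ...]
1069 0.09651124542366266 0.01140238108982463
top 90 [378 178  43  16 206] slope 0.08494312 y46 -0.0035318497 x 0.0034408896312799787 0.0971179979241429 0.014219753170981257
scene 45 [388 221   3   2   3] slope 0.18388572 y46 -0.0049824496 x 0.01282627092777757 0.016755358652661742 0.0011556618302007724
scene 60 [384 214  32  24 201] slope 0.013119374 y46 -0.0052369023 x -0.0008571894233850141 0.06368016052980335 0.018669882658145273
scene 75 [384 214  33  24 253] slope 0.044438433 y46 -0.004192632 x -0.0012307484731432436 0.06368016052980335 0.020040320942346715
scene 90 [384 214  33  24 280] slope 0.04250827 y46 -0.0042418744 x -0.0012307484731432436 0.06422690539596078 0.023888888074577258
```

```bash
cat >> h.py <<'E'
SY=b[2]+.075
Rg=R.from_matrix(np.c_[[np.cos(SY),np.sin(SY),0],[0,0,-1],[-np.sin(SY),np.cos(SY),0]]) if 0 else R.from_matrix(np.c_[[np.cos(SY),np.sin(SY),0],[0,0,-1],np.cross([np.cos(SY),np.sin(SY),0],[0,0,-1])])
G=box2w(b,[.046,-.004,0])[0]
E
python3 - <<'E'
from h import *
from workcell import ctrl
o=ctrl.get_obs(); print(G); print(delta(o,G+[0,0,.25],Rg))
E
```

```text
[0.5195708  0.00232098 0.        ]
(array([ 49.01,   5.36, -37.66]), array([9.000e-02, 8.616e+01, 6.000e-02]))
```

Emit:
{"api": "step_arm", "payload": {
  "rows": [
    [[16,0,-12],[0,28,0]],
    [[16,0,-12],[0,28,0]],
    [[32,2,-24],[0,56,0]],
    [[32,2,-24],[0,56,0]],
    [[49,5.36,-37.66],[0,86.16,0]]
  ],
  "gripper": 0.2
}}

```text
clock: 0.52
tcp_pos: [0.2966, 0.345, 0.2938]
eef_rot: [0.627, -0.328, 0.328, -0.626]
force: [0.4, 1.0, 0.7]
width: 0.0513
```

```bash
cat > s.py <<'E'
from h import *
from workcell import ctrl
import sys
o=ctrl.get_obs(); z=float(sys.argv[1])
print(o["clock"],o["tcp_pos"].round(4),o["joint_positions"].round(3),o["force"].round(2),o["width"]); print(delta(o,G+[0,0,z],Rg))
E
python3 s.py .25
```

```text
0.5167 [0.2966 0.345  0.2938] [ 6.150e-01  9.400e-02  1.764e+00 -1.000e-03  1.284e+00  1.000e-02] [0.42 0.97 0.72] 0.0513359826946129
(array([40.86,  4.41, -1.17]), array([2.000e-02, 5.005e+01, 6.000e-02]))
```

Emit:
{"api": "step_arm", "payload": {
  "rows": [
    [[40.86,4.41,-1.17],[0,50,0]],
    [[40.86,4.41,-1.17],[0,50,0]],
    [[40.86,4.41,-1.17],[0,50,0]],
    [[40.86,4.41,-1.17],[0,50,0]],
    [[40.86,4.41,-1.17],[0,50,0]]
  ]
}}

```text
clock: 0.93
tcp_pos: [0.4093, 0.1709, 0.2715]
eef_rot: [0.495, -0.505, 0.505, -0.495]
force: [0.3, -0.4, 0.3]
width: 0.051
```

```bash
python3 s.py .25
```

```text
0.9333 [0.4093 0.1709 0.2715] [ 1.440e-01  9.200e-02  1.824e+00 -1.000e-03  1.226e+00  1.640e-01] [ 0.33 -0.4   0.27] 0.05097523365763366
(array([16.63,  2.16, 11.36]), array([1.000e-02, 1.419e+01, 6.000e-02]))
```

Emit:
{"api": "step_arm", "payload": {
  "rows": [
    [[16.63,2.16,11.36],[0,14.2,0]],
    [[16.63,2.16,11.36],[0,14.2,0]],
    [[16.63,2.16,11.36],[0,14.2,0]],
    [[16.63,2.16,11.36],[0,14.2,0]],
    [[16.63,2.16,11.36],[0,14.2,0]]
  ]
}}

```text
clock: 1.35
tcp_pos: [0.5203, -0.0001, 0.2494]
eef_rot: [0.429, -0.562, 0.563, -0.428]
force: [0.7, 0.5, -0.3]
width: 0.0515
```

```bash
python3 s.py .13
```

```text
1.35 [ 5.203e-01 -1.000e-04  2.494e-01] [-2.140e-01  2.500e-01  1.686e+00 -1.000e-03  1.206e+00  5.500e-02] [ 0.66  0.54 -0.27] 0.05150427541635966
(array([-0.23, 11.94, -0.13]), array([ 0.03, -0.07,  0.06]))
```

Emit:
{"api": "step_arm", "payload": {
  "rows": [
    [[-0.23,3.5,-0.13],[0,0,0]],
    [[-0.23,7,-0.13],[0,0,0]],
    [[-0.23,9.5,-0.13],[0,0,0]],
    [[-0.23,11,-0.13],[0,0,0]],
    [[-0.23,11,-0.13],[0,0,0]]
  ]
}}

```text
clock: 1.77
tcp_pos: [0.5169, 0.0026, 0.1355]
eef_rot: [-0.431, 0.565, -0.561, 0.426]
force: [-0.8, -0.0, 0.1]
width: 0.0513
```

```bash
python3 s.py .083; python3 - <<'E'
from workcell import ctrl
import cv2,numpy as np
a=ctrl.capture("top")["color"][110:240,300:460,::-1]; b=ctrl.capture("scene")["color"][120:285,300:485,::-1]
a=cv2.resize(a,(600,488),interpolation=cv2.INTER_CUBIC)
cv2.imwrite("pics/a1.png",cv2.resize(b,None,fx=3.6,fy=3.6,interpolation=cv2.INTER_CUBIC)); cv2.imwrite("pics/a2.png",a)
E
```

```text
1.7667 [0.5169 0.0026 0.1355] [-2.100e-01  3.830e-01  1.821e+00 -1.000e-03  9.470e-01  6.000e-02] [-0.83 -0.05  0.14] 0.05132687681184612
(array([-0.05,  5.24,  0.31]), array([ 0.5 , -0.1 ,  0.09]))
```

View pics/a1.png

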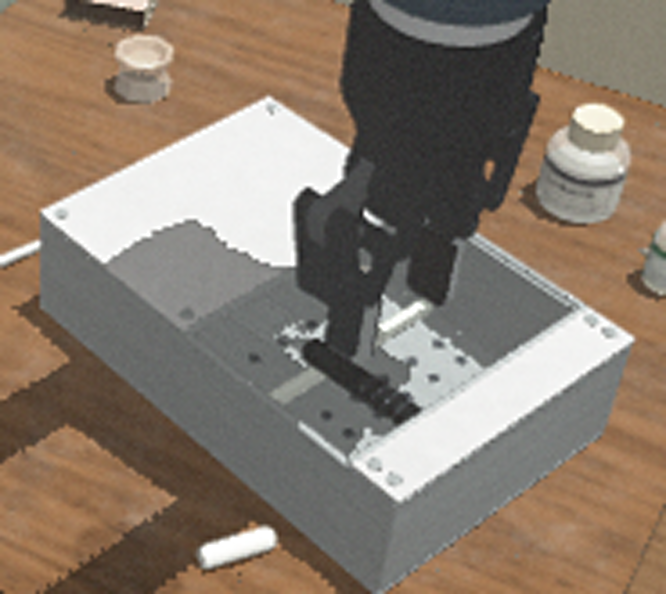

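Emit:
{"api": "step_arm", "payload": {
  "rows": [
    [[-0.05,2,0.3],[0.5,0,0]],
    [[-0.05,3.8,0.3],[0.5,0,0]],
    [[-0.05,4.9,0.3],[0.5,0,0]],
    [[-0.05,5.4,0.3],[0.5,0,0]],
    [[-0.05,5.4,0.3],[0.5,0,0]]
  ]
}}

```text
clock: 2.28
tcp_pos: [0.5225, 0.0021, 0.0854]
eef_rot: [0.427, -0.56, 0.565, -0.43]
force: [0.1, -0.3, 0.8]
width: 0.0514
```

```bash
python3 s.py .081
```

```text
2.2833 [0.5225 0.0021 0.0854] [-0.209  0.46   1.858 -0.002  0.817  0.061] [ 0.13 -0.34  0.79] 0.051402454464517855
(array([ 0.05,  0.44, -0.29]), array([-0.4 , -0.05,  0.07]))
```

Emit:
{"api": "step_arm", "payload": {
  "rows": [
    [[0,0.4,-0.25],[-0.4,0,0]],
    [[0,0.4,-0.25],[-0.4,0,0]],
    [[0,0.4,-0.25],[-0.4,0,0]]
  ]
}}

```text
clock: 2.53
tcp_pos: [0.5206, 0.0027, 0.0822]
eef_rot: [0.429, -0.562, 0.563, -0.429]
force: [0.6, -0.5, -0.7]
width: 0.0511
```

Emit:
{"api": "step_arm", "payload": {
  "rows": [
    [[0,0,0],[0,0,0]],
    [[0,0,0],[0,0,0]],
    [[0,0,0],[0,0,0]],
    [[0,0,0],[0,0,0]],
    [[0,0,0],[0,0,0]]
  ],
  "gripper": -1
}}

```text
clock: 2.95
tcp_pos: [0.5209, 0.0026, 0.0828]
eef_rot: [0.428, -0.562, 0.563, -0.429]
force: [-1.5, 0.6, 5.3]
width: 0.0106
```

Emit:
{"api": "step_arm", "payload": {
  "rows": [
    [[0,0,0],[0,0,0]],
    [[0,0,0],[0,0,0]],
    [[0,0,0],[0,0,0]]
  ]
}}

```text
clock: 3.2
tcp_pos: [0.5209, 0.0026, 0.0828]
eef_rot: [0.428, -0.562, 0.563, -0.429]
force: [-0.8, -0.4, 2.9]
width: 0.0105
```

```bash
python3 s.py .081
```

```text
3.2 [0.5209 0.0026 0.0828] [-0.209  0.464  1.861 -0.002  0.815  0.061] [-0.82 -0.36  2.87] 0.010542440656548732
(array([ 0.06,  0.18, -0.12]), array([-0.14, -0.05,  0.06]))
```

Emit:
{"api": "step_arm", "payload": {
  "rows": [
    [[0,-0.3,0],[0,0,0]],
    [[-0.6,-0.5,0],[0,0,0]],
    [[-1.3,-0.5,0],[0,0,0]],
    [[-2,-0.5,0],[0,0,0]],
    [[-2.7,-0.5,0],[0,0,0]]
  ]
}}

```text
clock: 3.62
tcp_pos: [0.5283, 0.0296, 0.0878]
eef_rot: [0.428, -0.562, 0.563, -0.429]
force: [0.3, 0.2, -0.8]
width: 0.0105
```

```bash
python3 s.py .081; python3 - <<'E'
from workcell import ctrl
import cv2
b=ctrl.capture("scene")["color"][120:285,300:485,::-1]; t=ctrl.capture("top")["color"][120:230,310:455,::-1]
b=cv2.resize(b,(400,357),interpolation=cv2.INTER_CUBIC); t=cv2.resize(t,(400,303),interpolation=cv2.INTER_CUBIC)
cv2.imwrite("pics/b1.png",cv2.hconcat([b[:303],t]))
E
```

```text
3.6167 [0.5283 0.0296 0.0878] [-0.154  0.467  1.837 -0.002  0.836  0.115] [ 0.28  0.21 -0.82] 0.010460395164515086
(array([ 2.86,  0.68, -0.12]), array([-0.13, -0.04,  0.05]))
```

View pics/b1.png

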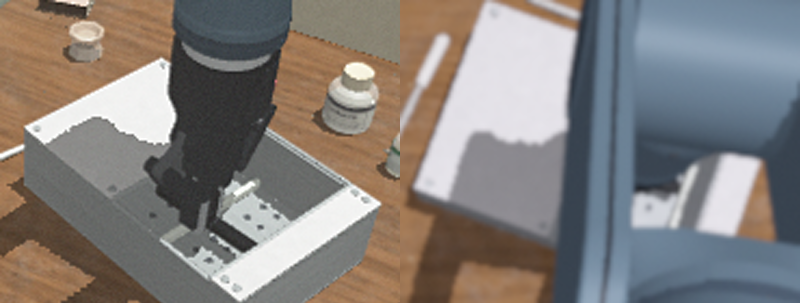

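```bash
python3 - <<'E'
import numpy as np
from scipy.spatial.transform import Rotation as R
bl=np.array([-11.8,6.4,0])
for th in(2,5,8,11,14,17,20,22,24):
    Q=R.from_euler('z',-th,degrees=True); print(th,(bl-Q.apply(bl)+[0,1.3*th/22,0]).round(2))
E
```

```text
2 [-0.23 -0.29  0.  ]
5 [-0.6  -0.71  0.  ]
8 [-1.01 -1.11  0.  ]
11 [-1.44 -1.48  0.  ]
14 [-1.9  -1.84  0.  ]
17 [-2.39 -2.17  0.  ]
20 [-2.9  -2.47  0.  ]
22 [-3.26 -2.65  0.  ]
24 [-3.62 -2.83  0.  ]
```

Emit:
{"api": "step_arm", "payload": {
  "rows": [
    [[-0.23,-0.29,0],[0,0,-2]],
    [[-0.6,-0.71,0],[0,0,-5]],
    [[-1.01,-1.11,0],[0,0,-8]],
    [[-1.44,-1.48,0],[0,0,-11]],
    [[-1.44,-1.48,0],[0,0,-11]]
  ]
}}

```text
clock: 4.13
tcp_pos: [0.5328, 0.0455, 0.1029]
eef_rot: [0.481, -0.516, 0.602, -0.374]
force: [0.8, 0.8, -1.0]
width: 0.0104
```

```bash
cat > t.py <<'E'
from h import *
from workcell import ctrl
o=ctrl.get_obs(); Rt=R.from_quat(o["eef_rot"])
P=lambda p:w2box(o["tcp_pos"]+Rt.apply(np.array(p)/1000))[0].round(4)*1000
print(o["clock"],o["joint_positions"].round(2),o["force"].round(2),o["width"].round(4),"tilt",np.degrees(np.arcsin(Rt.as_matrix()[2,0])).round(2))
print("tcp",P([0,0,0]),"hend",P([62,64,0]),"bend",P([-118,64,0]))
E
python3 t.py
```

```text
Traceback (most recent call last):
  File "t.py", line 5, in <module>
    print(o["clock"],o["joint_positions"].round(2),o["force"].round(2),o["width"].round(4),"tilt",np.degrees(np.arcsin(Rt.as_matrix()[2,0])).round(2))
                                                                       ^^^^^^^^^^^^^^^^
AttributeError: 'float' object has no attribute 'round'
```

```bash
sed -i 's/o\["width"\].round(4)/round(o["width"],4)/' t.py; python3 t.py; python3 - <<'E'
import numpy as np
from scipy.spatial.transform import Rotation as R
bl=np.array([-11.8,6.4,0])
for th in(3,6,9,11):
    Q=R.from_euler('z',-th,degrees=True); print(th,(bl-Q.apply(bl)+np.array([-.12,.64,0])*th/11).round(2))
E
```

```text
4.1333 [-0.02  0.49  1.76 -0.23  0.95  0.38] [ 0.8   0.75 -1.02] 0.0104 tilt 11.13
tcp [  0.9  -6.1 102.9] hend [73.8 -0.2 52.1] bend [-102.2  -13.9   17.3]
3 [-0.38 -0.43  0.  ]
6 [-0.8  -0.85  0.  ]
9 [-1.24 -1.24  0.  ]
11 [-1.56 -1.49  0.  ]
```

Emit:
{"api": "step_arm", "payload": {
  "rows": [
    [[-0.38,-0.43,0],[0,0,-3]],
    [[-0.8,-0.85,0],[0,0,-6]],
    [[-1.24,-1.24,0],[0,0,-9]],
    [[-1.56,-1.49,0],[0,0,-11]],
    [[-1.56,-1.49,0],[0,0,-11]]
  ]
}}

```text
clock: 4.55
tcp_pos: [0.5367, 0.0625, 0.114]
eef_rot: [0.531, -0.467, 0.634, -0.313]
force: [-1.2, -7.6, 2.4]
width: 0.0108
```

```bash
python3 t.py; python3 - <<'E'
from workcell import ctrl
import cv2
b=ctrl.capture("scene")["color"][120:285,300:485,::-1]
cv2.imwrite("pics/c1.png",cv2.resize(b,None,fx=3.6,fy=3.6,interpolation=cv2.INTER_CUBIC))
E
```

```text
4.55 [ 0.1   0.54  1.68 -0.41  1.1   0.58] [-1.17 -7.56  2.43] 0.0108 tilt 22.37
tcp [-16.4  -8.1 114. ] hend [65.  -1.5 78.4] bend [-100.9  -14.9    9.9]
```

View pics/c1.png

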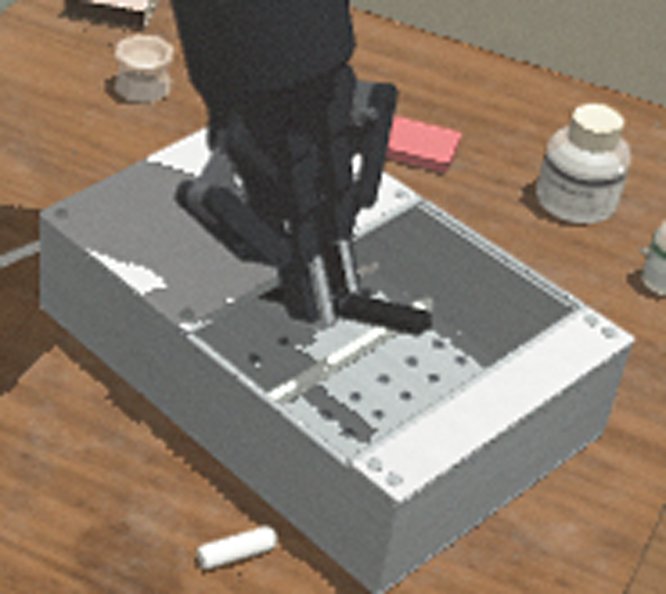

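Emit:
{"api": "step_arm", "payload": {
  "rows": [
    [[0.5,0,0],[0,0,0]],
    [[1,0,0],[0,0,0]],
    [[1.5,0,0],[0,0,0]],
    [[2,0,0],[0,0,0]],
    [[2,0,0],[0,0,0]]
  ]
}}

```text
clock: 5.02
tcp_pos: [0.5318, 0.0434, 0.1222]
eef_rot: [0.53, -0.468, 0.634, -0.314]
force: [0.3, -0.8, -1.0]
width: 0.0104
```

```bash
python3 t.py
```

```text
5.0167 [ 0.06  0.51  1.7  -0.42  1.09  0.55] [ 0.27 -0.83 -1.  ] 0.0104 tilt 22.25
tcp [  3.2  -6.3 122.2] hend [84.6  0.2 86.4] bend [-81.5 -12.9  18.2]
```

Emit:
{"api": "step_arm", "payload": {
  "rows": [
    [[1.2,0,0],[0,0,0]],
    [[2.6,0,0],[0,0,0]],
    [[4,0,0],[0,0,0]],
    [[5,0,0],[0,0,0]],
    [[5,0,0],[0,0,0]]
  ]
}}

```text
clock: 5.43
tcp_pos: [0.5194, -0.0035, 0.1424]
eef_rot: [0.529, -0.468, 0.635, -0.313]
force: [0.4, 0.4, -0.1]
width: 0.0104
```

```bash
python3 t.py; python3 - <<'E'
from workcell import ctrl
import cv2
b=ctrl.capture("scene")["color"][120:285,300:485,::-1]
cv2.imwrite("pics/d1.png",cv2.resize(b,None,fx=3.6,fy=3.6,interpolation=cv2.INTER_CUBIC))
E
```

```text
5.4333 [-0.02  0.46  1.74 -0.43  1.08  0.48] [ 0.37  0.44 -0.07] 0.0104 tilt 22.28
tcp [ 51.6  -2.2 142.4] hend [132.9   4.2 106.6] bend [-33.1  -8.5  38.4]
```

View pics/d1.png

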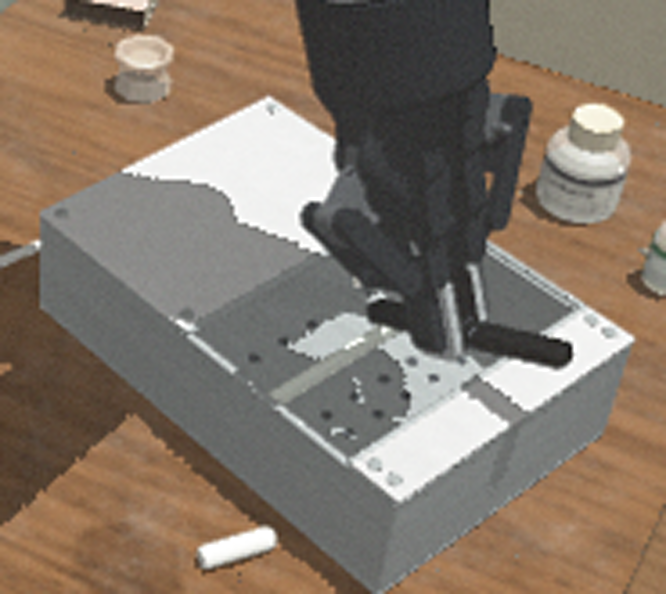

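```bash
python3 - <<'E'
from h import *
h=np.array([.1329,.0042,.1066]); e=np.array([-.0331,-.0085,.0384])
print(((proj("scene",box2w(b,[h,e+(h-e)*75/180,e]))-[300,120])*3.6).round())
E
```

```text
[[573. 357.]
 [377. 311.]
 [259. 283.]]
```

Emit:
{"api": "step_arm", "payload": {
  "rows": [
    [[1.2,0,0],[0,0,0]],
    [[2.6,0,0],[0,0,0]],
    [[4,0,0],[0,0,0]],
    [[4.6,0,0],[0,0,0]],
    [[4.6,0,0],[0,0,0]]
  ]
}}

```text
clock: 5.9
tcp_pos: [0.5082, -0.0452, 0.1602]
eef_rot: [0.528, -0.468, 0.636, -0.313]
force: [-0.0, 0.1, 0.2]
width: 0.0103
```

```bash
python3 t.py
```

```text
5.9 [-0.1   0.41  1.77 -0.44  1.07  0.4 ] [-0.01  0.06  0.16] 0.0103 tilt 22.24
tcp [ 94.6   1.3 160.2] hend [176.    7.5 124.4] bend [ 9.8 -4.7 56.3]
```

Emit:
{"api": "step_arm", "payload": {
  "rows": [
    [[0.57,-1.39,0],[0,0,0]],
    [[1.51,-3.7,0],[0,0,0]],
    [[2.65,-6.5,0],[0,0,0]],
    [[3.4,-8.33,0],[0,0,0]],
    [[3.4,-8.33,0],[0,0,0]]
  ]
}}

```text
clock: 6.32
tcp_pos: [0.5099, -0.0452, 0.2546]
eef_rot: [0.526, -0.466, 0.638, -0.315]
force: [1.0, -0.2, -0.2]
width: 0.0109
```

Emit:
{"api": "step_arm", "payload": {
  "rows": [
    [[0,0,0],[0,0,0]],
    [[0,0,0],[0,0,0]],
    [[0,0,0],[0,0,0]],
    [[0,0,0],[0,0,0]],
    [[0,0,0],[0,0,0]]
  ]
}}

```text
clock: 6.73
tcp_pos: [0.5095, -0.0451, 0.2534]
eef_rot: [0.527, -0.467, 0.637, -0.314]
force: [1.2, -0.3, -0.8]
width: 0.0102
```

```bash
python3 t.py; python3 - <<'E'
from workcell import ctrl
import cv2
b=ctrl.capture("scene")["color"][60:285,280:500,::-1]; t=ctrl.capture("top")["color"][100:250,290:465,::-1]
b=cv2.resize(b,(400,409),interpolation=cv2.INTER_CUBIC); t=cv2.resize(t,(400,409),interpolation=cv2.INTER_CUBIC)
cv2.imwrite("pics/e1.png",cv2.hconcat([b,t])); print(ctrl.get_obs()["dq"].round(4))
E
```

```text
6.7333 [-0.1   0.3   1.67 -0.4   1.26  0.31] [ 1.16 -0.34 -0.79] 0.0102 tilt 22.2
tcp [ 94.1   2.4 253.4] hend [175.4   8.9 217.6] bend [  9.1  -3.  149.6]
[-0.     -0.0046 -0.0046 -0.0013  0.0014 -0.0006]
```

View pics/e1.png

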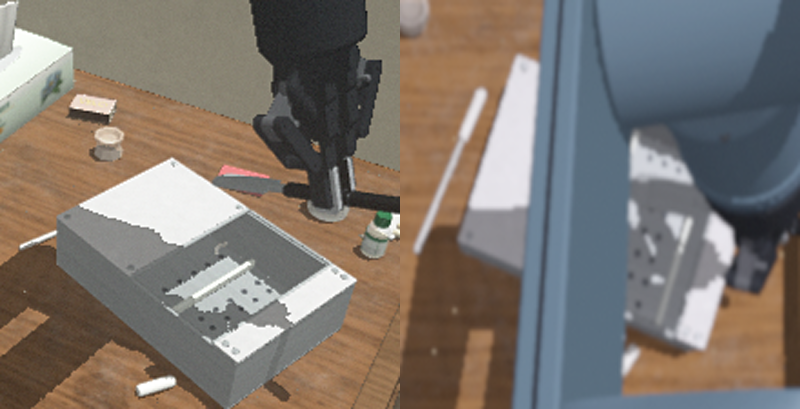

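Emit:
{"api": "step_arm", "payload": {
  "rows": [
    [[0,0,0],[0,0,0]],
    [[0,0,0],[0,0,0]],
    [[0,0,0],[0,0,0]],
    [[0,0,0],[0,0,0]],
    [[0,0,0],[0,0,0]]
  ]
}}

```text
clock: 7.25
tcp_pos: [0.5097, -0.0452, 0.2538]
eef_rot: [0.526, -0.467, 0.637, -0.314]
force: [-0.3, -1.0, -0.8]
width: 0.0106
```

```bash
python3 t.py; python3 - <<'E'
from h import *
from workcell import ctrl
q=proj("scene",box2w(b,[[.0091,-.003,.1496]]))[0]; print(q,"seen",(280+215*220/400,60+178*225/409))
print(np.abs(ctrl.get_obs()["dq"]).max())
if np.hypot(*(q-[398,158]))<8: print(ctrl.sign_off())
E
```

```text
7.25 [-0.1   0.3   1.67 -0.4   1.26  0.31] [-0.26 -0.95 -0.83] 0.0106 tilt 22.19
tcp [ 94.    2.6 253.8] hend [175.4   9.2 218. ] bend [  9.1  -2.7 150. ]
[399.08807265 158.58606765] seen (398.25, 157.92176039119806)
0.0016377846495537695
the job is handed in; nothing more can be done
None
```

The spatula is out of the box and the job is handed in at 7.25 s; the system gives no verdict. I gripped it by the handle, slid it about 28 mm towards the wide cover and tilted it 22° with the handle end up. Then I drew it out along its own axis and lifted it about 9 cm straight up.

**Final position:** the gripper still holds the spatula (opening about 10.5 mm). The ends are at about 218 mm (handle) and 150 mm (blade) above the worktop, against the 105 mm needed. These heights come from the arm's measured pose. The blade end in the last scene picture agreed with them to about 1 px. The spatula's middle is about 9 cm from the box's centre, and joint speeds were nearly zero.

**Handle out first:** partway through, the computed heights were about 86 mm for the handle end and 18 mm for the blade end, which meets that condition.

**Contact force:** at the end of the tilt the wrist read about 8 N sideways. This was most likely a finger touching the wide cover's edge, since the spatula's axis should have passed about 14 mm below the cover there. It disappeared when I slid the spatula on, and I saw no other notable force.

**Not fully checked:**
- **Grip width:** the gripper read about 10.5 mm on a handle given as 12 mm wide, with no sign of slipping.
- **Items beside the box:** the thin spatula and cotton roll looked unmoved in the last picture. The arm hid the mirror, so I did not check it, though the path stayed clear of it.

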